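# Lock the sander's hatch stud with the slotted key

## Task

Take the red-handled key from its wooden stand, fit its blade in the slot of the brass stud on the green sander's hatch, press the stud in gently and turn it about a quarter turn clockwise until it drops into its catch with its head flush with the dark collar. Work the stud only with the key, without forcing it, then put the key back fully home in its hole in the stand and leave everything else where it is.

Things in the scene. Friction and masses are not known exactly. Their poses are not given: they have to be found in the camera images.
- key: Loose key, 0.1 to 0.16 kg, upright in its stand, red handle up. Origin: centre of the blade's tip; z up along the key, y along the blade's width, x across it. Blade 22 mm wide, 4 mm thick (lowest 2 mm: 3 mm thick), up to 14 mm above the tip; shaft 10 mm in diameter from 14 to 40 mm; handle from 40 to 90 mm. Either way round fits the slot and the stand.
- key_grip (a point): Point of the key's red handle to grip, 70 mm above the blade's tip; axes as the key's. The handle block is 16 mm thick along x (grip across this), 46 mm wide along y, 50 mm tall (20 mm above to 30 mm below this point); its underside rests on the stand.
- key_hole (a point): Mouth centre of the key's hole in the top of the fixed pale wooden stand (60 x 150 x 55 mm tall). Hole 26 mm along this frame's y, 14 mm along x, 45 mm deep, sharp-edged. Key home: handle's underside on the stand's top, blade tip 40 mm below this point. A punch stands in its own hole 80 mm along +y, its head 22 mm across, 22 mm above the stand's top.
- stud_top (a point): Centre of the top face of the brass stud's round head (32 mm across). x points along the slot, z up; it moves and turns with the stud. Slot 5.5 mm wide, 27 mm long (ends closed), 6 mm deep. Head's top is 22 mm above the sander's hatch when the stud is out, 14 mm when home.
- collar_rim (a point): On the stud's axis, at the upper rim of the fixed dark steel collar (50 mm outside, 36 mm inside diameter) round the stud; the head is flush with it when home. Axes: the sander's, z up. From 105 mm along +y the work rest, disc and motor rise up to 120 mm above the rim. White lines on the hatch show only roughly the slot's direction when locked.
- stud_press (a joint): How far the stud is pushed in, m: 0 out (starts 0 to 0.001), 0.008 in the catch, flush. A seal resists with about 5 N of friction and holds it where left. The catch's track stops it 2.5 to 6 mm in (differs each time, not shown: feel it); it turns only when within 1 mm of the track; past the track's end it drops the rest under light pressure. Over 25 N breaks the track; 9 to 13 N is plenty.
- stud_turn (a joint): Turn of the stud, rad: 0 unlocked, growing clockwise seen from above. The track ends, and the stud drops under pressure, somewhere from 0.95 to 1.55 (differs each time, not shown); a hard wall some 0.07 further on must not be forced. Under pressure it needs about 0.05 N m. The blade has about 0.07 rad of play in the slot either way; the slot is polished (friction 0.25); ease the torque off before withdrawing.
- punch: The small punch standing in the stand beside the key, to be left there (origin at its tip).
- wheel_a: Loose turned maple toy wheel lying on top of another one (wheel_c), 68 mm across, 20 mm thick, bystander; origin at its underside.
- wheel_b: Loose turned maple toy wheel, 68 mm across, 20 mm thick, bystander; origin at its underside.
- wheel_c: Loose turned walnut toy wheel, 68 mm across, 20 mm thick, bystander; origin at its underside.
- tin: Closed tin, 72 mm across, 85 mm tall, bystander; origin at its underside.
Mind the look-alikes: they are no part of the job. What is meant by the key is not pink, purple or turquoise, and is the smaller of those in its own colour.

How it is judged:
By the outcome, as a careful person would: the job done as asked, in the order asked, and still so for the second after the job is handed in, with the robot touching nothing.
It also fails if it takes over 72 s, if anything falls off the work surface, if the arm or the gripper's body presses on something with over 40 N, if the wrist force passes 120 N, or if a joint passes its speed limit or range.

## Robot

A 6-joint arm with a two-finger parallel gripper is mounted at the origin on the work surface. World frame = base frame: x ahead of the robot, y to its left, z up, the work surface at z = 0. Lengths are in mm, angles in rad, forces in N, time in s.
With the tool pointing down it reaches from about 350 to 725 mm from the base axis. Payload 6 kg.
Tool frame: the origin (TCP) lies at the very end of the fingers, on their centre line; the grasp point (between the pads) lies 19 mm behind it; y points along the fingers, x is the direction in which the jaws open and shut, and the axes are right-handed (so a half turn about y gives the same grasp; the last joint's range is limited). The gripper opens to 85 mm and grips with 20 to 120 N. Pads are 22 mm wide; open, the fingers measure 114 mm over their backs; the gripper's body (76 mm by 85 mm) begins 54 mm behind the grasp point. The pads swing forward as they close: fully open they stand 13 mm farther back than shut.
Start: joints at [-0.826, 0.04, 0.085, 0, -1.615, -0.334], TCP at [239.612, -550.054, 231.261] pointing down, gripper open.
Joint ranges: [-2.56, 2.56], [-1.29, 2.01], [-1.08, 1.49], [-3.29, 1.98], [-2.81, -0.18], [-2.99, 2.99]. Speed limits (rad/s): [2.57, 2.57, 3.01, 3.14, 3.14, 3.14].

## Interface

Orientations are given as a unit quaternion [w, x, y, z].
In Python, from workcell import ctrl, viewer, spotter gives the robot as it stands.
- The arm moves only by the tool move_arm, never from a script. Its argument "commands" is a list that holds one entry, the list of rows, each a list of 5 numbers: the opening, from 0 (shut) to 1 (fully open), then the shift along the tool's x, y, z in mm, then the turn about the tool's y in rad. A call has 1 to 8 rows; each row is the pose to reach, as a shift and turn from the pose commanded when the call began, along the tool's axes at that moment; what a row does not reach only later rows make up. A row lasts 1/12 s, in which the tool goes at most 41.7 mm and 7.16 degrees, less where a joint would pass 70% of its speed; a pose out of reach is approached as far as the arm can. A call with a gripper value outside its range is refused whole. The fingers move at their own pace and stop on an object; "grip_force" is the grip in N (left out, the last holds). Time passes only in rows, so rows that repeat a pose let the fingers close. It gives the time, the measured TCP pose, the force and the opening at its end, in the units of the state.
- ctrl.read_state(): the state, without advancing time (a new reading comes with each control period).
- viewer.read_camera(name): name is "scene" or "top" or "wrist"; returns a dict with "frame" (384x512x3 uint8, red, green, blue), "camera_matrix" (3x3 intrinsics, pixels), "T" (4x4, takes a point from camera to world coordinates). Camera axes: x right, y down, z forward; pixel columns grow to the right and rows downward; lengths in mm; the calibration is good to about 2 mm. The wrist camera is an equidistant fisheye: a pixel r from the principal point sees the ray r / f radians off the axis. A picture is of the moment at which its call begins. There is no depth.
- ctrl.sign_off(): hands the job in, once; it reports no verdict.
Trained networks look in a picture, given as the dict that the camera call returned (one of the last four; its "shot" number tells which), for a name from the list of things; names that differ only in an ending like _2 or _b are one class to them, and where a whole thing is asked for, a point or a joint stands for the part that bears it (a point fixed in the world has none). Each returns a list of dicts, best first, with "confidence" (0 to 1); they miss things now and then, are a little off and sometimes report something else, mostly with a low value. They report only what shows in the picture. A call takes as long as a camera call. They do not tell look-alikes from the thing itself.
- spotter.regions_of(picture, thing): "region" (384x512 bool, what is visible of it) and "uv" ([column, row] in pixels, amid what is visible of it).
- spotter.landmark_of(picture, thing): "uv" ([column, row] in pixels: a listed point, or the origin of a listed thing).
The state is a dict: "time": time; "q": joint angles; "joint_vel": joint speeds; "tau": joint torques, N m; "tcp_pos": TCP position; "ee_rot": TCP orientation; "force": force on the tool from outside, world axes, zero at the start; "moment": the same for the moment, N m; "gripper_width": finger opening in mm.
Only numpy, scipy, OpenCV 4.12 (cv2) and the standard library are available. Lean on these libraries where they do the work, as an engineer would, in place of code of your own. Each camera call takes 0.05 s, during which the arm holds its last target. There are 200 camera calls.

## Working session

There is one attempt and no reset: what is moved stays moved. The work goes in short steps, Python scripts to look and compute and a tool call to move; the robot and the scene stay as the last step left them, time stands still between calls to the robot, and variables do not carry over. Pictures are saved under pics/ and viewed, about 8 in all and at most 12, crops included, and the job is handed in when it is done.

Besides the shell and the picture viewer there is one more tool, called after ">>>" as name(argument=value, ...) on one line, values as JSON. move_arm: Moves the arm, as the interface text tells. Its arguments: {"type":"object","properties":{"commands":{"type":"array"},"grip_force":{"type":"number"}},"required":["commands"]}

```bash
mkdir -p pics; ls
cat > h.py <<'E'
import numpy as np, cv2
from workcell import ctrl, viewer, spotter
from scipy.spatial.transform import Rotation as R
def ray(p,uv):
    K=p["camera_matrix"];T=np.array(p["T"]);x=(uv[0]-K[0][2])/K[0][0];y=(uv[1]-K[1][2])/K[1][1]
    if p.get("fish"):
        r=np.hypot(x,y);s=np.sin(r)/max(r,1e-9);d=np.array([x*s,y*s,np.cos(r)])
    else: d=np.array([x,y,1.])
    d=T[:3,:3]@d;return T[:3,3],d/np.linalg.norm(d)
def atz(p,uv,z):
    o,d=ray(p,uv);return o+d*(z-o[2])/d[2]
def proj(p,X):
    T=np.array(p["T"]);K=np.array(p["camera_matrix"]);c=T[:3,:3].T@(np.array(X,float)-T[:3,3])
    if p.get("fish"):
        r=np.hypot(c[0],c[1]);th=np.arctan2(r,c[2]);q=c[:2]/max(r,1e-9)*th
    else:q=c[:2]/c[2]
    return q*np.array([K[0,0],K[1,1]])+K[:2,2]
def tri(rs):
    A=np.zeros((3,3));b=np.zeros(3)
    for o,d in rs:
        M=np.eye(3)-np.outer(d,d);A+=M;b+=M@o
    X=np.linalg.solve(A,b);return X,[round(float(np.linalg.norm((np.eye(3)-np.outer(d,d))@(X-o))),1) for o,d in rs]
def shot(n):
    p=viewer.read_camera(n);p["fish"]=n=="wrist";return p
def save(im,name,s=1):
    im=cv2.resize(im,None,fx=s,fy=s,interpolation=cv2.INTER_CUBIC);cv2.imwrite("pics/"+name,im[:,:,::-1])
E
python3 - <<'E'
from h import *
np.set_printoptions(precision=1,suppress=True)
P={n:shot(n) for n in("scene","top")}
im=np.vstack([P["scene"]["frame"],P["top"]["frame"]])
save(im,"a.png",0.78)
print(P["scene"].keys())
for n,p in P.items():
    print(n,np.array(p["camera_matrix"]).tolist(),np.array(p["T"])[:3,3])
    for t in ["key","key_grip","key_hole","stud_top","collar_rim","punch","tin","wheel_a"]:
        print(n,t,[(np.round(d["uv"],1).tolist(),round(d["confidence"],2)) for d in spotter.landmark_of(p,t)][:5])
print(ctrl.read_state())
E
```

```text
pics
dict_keys(['frame', 'camera_matrix', 'T', 'shot', 'fish'])
scene [[364.2226805646289, 0.0, 253.03094435119448], [0.0, 364.2226805646289, 191.5298847562943], [0.0, 0.0, 1.0]] [ 877.6 -544.6  623.1]
scene key [([190.5, 250.2], 0.98), ([166.1, 218.1], 0.93), ([140.7, 249.7], 0.87), ([225.6, 189.5], 0.75), ([247.7, 275.5], 0.64)]
scene key_grip [([136.8, 229.6], 0.87), ([188.6, 227.6], 0.75), ([162.9, 186.4], 0.69), ([246.6, 254.9], 0.66), ([221.1, 159.7], 0.65)]
scene key_hole [([191.2, 242.3], 0.72)]
scene stud_top [([284.8, 134.2], 0.6), ([301.8, 242.1], 0.35)]
scene collar_rim [([278.5, 138.8], 0.77), ([186.3, 228.3], 0.41)]
scene punch [([224.5, 226.4], 0.55)]
scene tin [([185.5, 310.1], 0.65)]
scene wheel_a [([302.6, 243.9], 0.95), ([114.4, 292.3], 0.81), ([299.3, 252.0], 0.6)]
top [[405.3212714696557, 0.0, 253.4470719428896], [0.0, 405.3212714696557, 201.1574941324214], [0.0, 0.0, 1.0]] [ 458.  -119.6 1086.6]
top key [([313.3, 210.2], 0.75), ([298.6, 168.8], 0.67), ([292.8, 253.5], 0.58), ([328.2, 253.1], 0.54), ([238.8, 236.7], 0.49)]
top key_grip [([237.8, 234.5], 0.78), ([312.9, 213.4], 0.66), ([300.4, 255.0], 0.52), ([333.3, 252.0], 0.5), ([301.4, 162.3], 0.46)]
top key_hole [([310.9, 212.0], 0.7)]
top stud_top [([173.6, 213.7], 0.67)]
top collar_rim [([177.5, 211.8], 0.95)]
top punch [([280.3, 203.4], 0.51)]
top tin [([342.5, 187.5], 0.77)]
top wheel_a [([364.1, 236.8], 0.68), ([256.9, 151.9], 0.63), ([257.5, 150.4], 0.4)]
{'time': 0.9, 'q': array([-0.8,  0. ,  0.1,  0. , -1.6, -0.3]), 'joint_vel': array([-0.,  0.,  0., -0.,  0., -0.]), 'tau': array([  0. , -36.8,  34.7,   6.9,  -0. ,   0. ]), 'tcp_pos': array([ 239.6, -550.1,  231.3]), 'ee_rot': array([-0.4,  0.4,  0.6, -0.6]), 'force': array([-0.3, -0.1, -0.2]), 'moment': array([0., 0., 0.]), 'gripper_width': 85.5179657372694}
```

View pics/a.png

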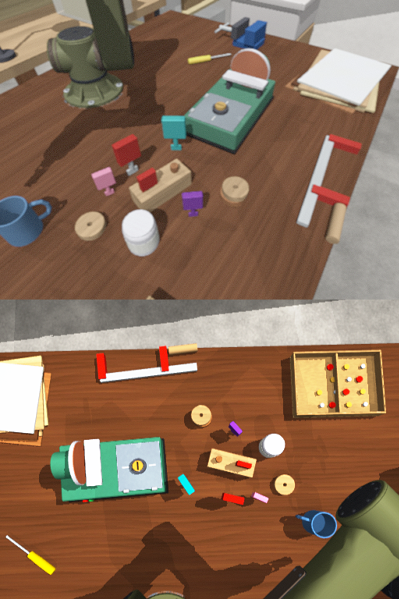

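Run:
```python
from h import *
np.set_printoptions(precision=1,suppress=True)
s,t=shot("scene"),shot("top")
a=cv2.resize(s["frame"][150:290,110:270],None,fx=2.4,fy=2.4,interpolation=2)
b=cv2.resize(t["frame"][180:250,140:340],None,fx=4,fy=4,interpolation=2)
c=np.zeros((a.shape[0],416,3),np.uint8);d=cv2.resize(s["frame"][110:170,230:320],None,fx=4.6,fy=4.6,interpolation=2);c[:276,:414]=d
im=np.vstack([np.hstack([a,c]),b]);print(im.shape);save(im,"b.png",0.96)
for n,u,v in [("grip",(188.6,227.6),(312.9,213.4)),("other red",(162.9,186.4),(300.4,255)),("hole",(191.2,242.3),(310.9,212)),("stud",(284.8,134.2),(173.6,213.7)),("collar",(278.5,138.8),(177.5,211.8)),("punch",(224.5,226.4),(280.3,203.4)),("tin",(185.5,310.1),(342.5,187.5))]:
    print(n,*tri([ray(s,u),ray(t,v)]))
for p,n in((s,"s"),(t,"t")):
    for k in("key","stud_top"):
        for d in spotter.regions_of(p,k)[:6]:
            r=d["region"];m=cv2.minAreaRect(np.argwhere(r)[:,::-1].astype(np.float32));print(n,k,np.round(d["uv"],1),round(d["confidence"],2),r.sum(),p["frame"][r].mean(0),np.round(m[0],1),np.round(m[1],1),round(m[2],1))
print(t["T"][:3,:3])
```

```text
(616, 800, 3)
grip [ 521.7 -260.8   88. ] [2.2, 2.2]
other red [ 422.3 -223.   112. ] [3.2, 3.2]
hole [ 526.3 -263.1   48.6] [0.1, 0.1]
stud [528.1  80.5  97.4] [1.5, 1.5]
collar [527.1  67.1  93.4] [5.6, 5.6]
punch [ 550.4 -187.    36.9] [1.4, 1.4]
tin [ 592.  -359.3    0.5] [2.7, 2.7]
s key [135.8 230.4] 0.97 624 [186.3 126.1 149.2] [135.5 233.1] [32.6 24.9] 66.8
s key [186.1 227.7] 0.76 567 [152.7  57.1  51.1] [189.3 230.6] [22.8 28.6] 63.4
s key [161.5 192.7] 0.66 1133 [145.6  61.   57.4] [166.4 198.3] [44.7 35.3] 63.4
s key [222.4 166.9] 0.6 1006 [ 67.  148.5 148.7] [223. 171.] [44. 30.] 90.0
s stud_top [284.9 135.2] 0.55 144 [181.1 156.1 108.5] [283.  135.5] [11. 14.] 90.0
t key [331.  253.3] 0.73 139 [230.7 175.3 209.9] [332.3 253.7] [21.1  6.8] 23.2
t key [301.  166.2] 0.68 164 [131.7  52.5 169.5] [300.5 166. ] [17.7  9.2] 45.0
t key [297.1 258.5] 0.55 267 [233.9  28.5  11. ] [297.9 255.4] [28.6  9.9] 14.0
t key [239.7 240.2] 0.52 272 [ 11.4 226.9 226.9] [238.5 236.8] [27.  10.2] 55.0
t key [309.6 212.6] 0.48 166 [214.7  42.8  21.4] [312.1 211.9] [20.6  8.5] 14.0
t stud_top [311.4 214.6] 0.69 142 [220.   33.2  14.8] [312.  211.9] [19.9  7.5] 14.0
t stud_top [178.5 213.2] 0.57 110 [224.9 195.9  63.8] [176.5 213. ] [10. 11.] 90.0
t stud_top [347.2 187.7] 0.28 785 [219.7 218.8 219.3] [348.3 187.8] [28.3 33.2] 45.0
[[-0.  -1.   0.1]
 [-1.   0.   0. ]
 [-0.  -0.1 -1. ]]
```

View pics/b.png

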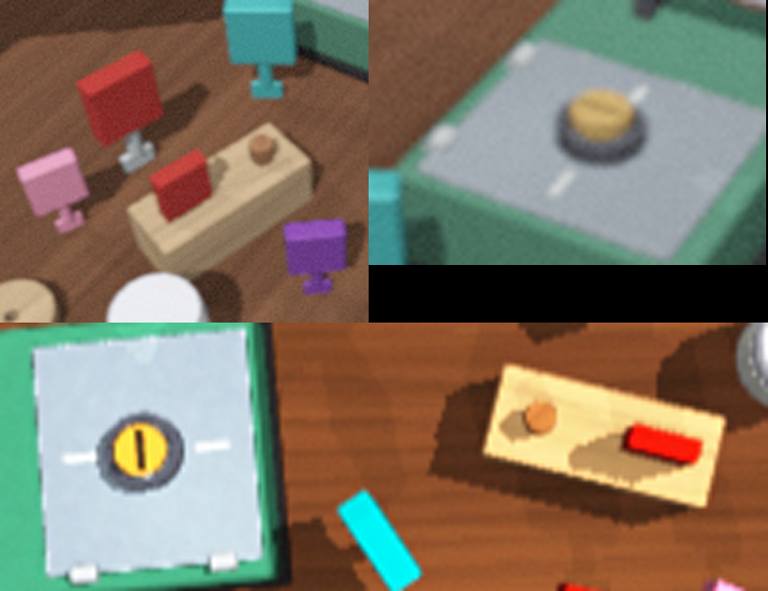

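```bash
cat >> h.py <<'E'
def rot(s): q=s["ee_rot"];return R.from_quat([q[1],q[2],q[3],q[0]]).as_matrix()
def info():
    s=ctrl.read_state();M=rot(s);print("t",round(s["time"],2),"tcp",np.round(s["tcp_pos"],1),"yawx",round(np.degrees(np.arctan2(M[1,0],M[0,0])),2),"down",np.round(M[:,1],3),"q",np.round(s["q"],2),"F",np.round(s["force"],1),"M",np.round(s["moment"],2),"w",round(s["gripper_width"],1));return s,M
def togo(X,yaw=None):
    s,M=info();print("shift",np.round(M.T@(np.array(X)-s["tcp_pos"]),1))
    if yaw is not None:
        y0=np.degrees(np.arctan2(M[1,0],M[0,0]));print("turn(cw+) rad",np.round(np.radians((y0-yaw+180)%360-180),3))
E
python3 - <<'E'
from h import *
togo((526,-263,200),-14)
E
```

```text
t 1.2 tcp [ 239.6 -550.   231.3] yawx 113.54 down [-0.  0. -1.] q [-0.83  0.04  0.08  0.   -1.62 -0.33] F [-0.3 -0.5 -0.1] M [-0.05  0.04  0.01] w 85.5
shift [ 148.8   31.3 -377.2]
turn(cw+) rad 2.226
```

>>> move_arm(commands=[[[0.6,149,0,-377,-0.916],[0.6,149,0,-377,-0.916],[0.6,149,0,-377,-0.916],[0.6,149,0,-377,-0.916],[0.6,149,0,-377,-0.916],[0.6,149,0,-377,-0.916],[0.6,149,0,-377,-0.916],[0.6,149,0,-377,-0.916]]])

```text
time: 1.87
tcp_pos: [476.1, -312.2, 231.7]
ee_rot: [0.083, -0.084, -0.702, 0.702]
force: [0.7, -0.4, 0.2]
gripper_width: 51.2
```

>>> move_arm(commands=[[[0.6,0,0,0,0],[0.6,0,0,0,0]]])

```text
time: 2.03
tcp_pos: [476.2, -312.2, 230.9]
ee_rot: [-0.085, 0.085, 0.702, -0.702]
force: [-1.3, -0.3, 0.2]
gripper_width: 51.1
```

Run:
```python
from h import *
togo((526,-263,200),166)
```

```text
t 2.03 tcp [ 476.2 -312.2  230.9] yawx 166.22 down [-0.001  0.    -1.   ] q [-0.23 -0.04  0.   -0.   -1.62 -0.01] F [-1.3 -0.3  0.2] M [-0.06  0.01 -0.02] w 51.1
shift [-36.7  30.9 -59.6]
turn(cw+) rad 0.004
```

Run:
```python
from h import *
np.set_printoptions(precision=1,suppress=True)
w=shot("wrist");save(w["frame"],"c.png",1.5)
print(w["camera_matrix"],w["T"])
for k in("key_grip","key_hole","punch"):
    for d in spotter.landmark_of(w,k)[:4]: print(k,d["uv"],round(d["confidence"],2), atz(w,d["uv"],85 if k=="key_grip" else 55))
for X in [(522,-262,105),(526,-263,55),(545,-186,77)]: print(proj(w,X))
```

```text
[[297.3   0.  257.8]
 [  0.  297.3 194.4]
 [  0.    0.    1. ]] [[  -1.     0.2    0.1  459.3]
 [   0.2    0.9    0.3 -378.3]
 [   0.     0.3   -1.   373.3]
 [   0.     0.     0.     1. ]]
key_grip [227.3, 238.3] 0.88 [ 521.4 -260.9   85. ]
key_grip [139.4, 264.7] 0.77 [ 633.1 -250.3   85. ]
key_grip [309.0, 170.4] 0.73 [ 422.9 -312.1   85. ]
key_hole [228.7, 227.7] 0.87 [ 522.6 -261.3   55. ]
punch [230.4, 272.9] 0.8 [ 537.2 -202.4   55. ]
[224.5 245.6]
[225.5 227. ]
[226.5 294.6]
```

View pics/c.png

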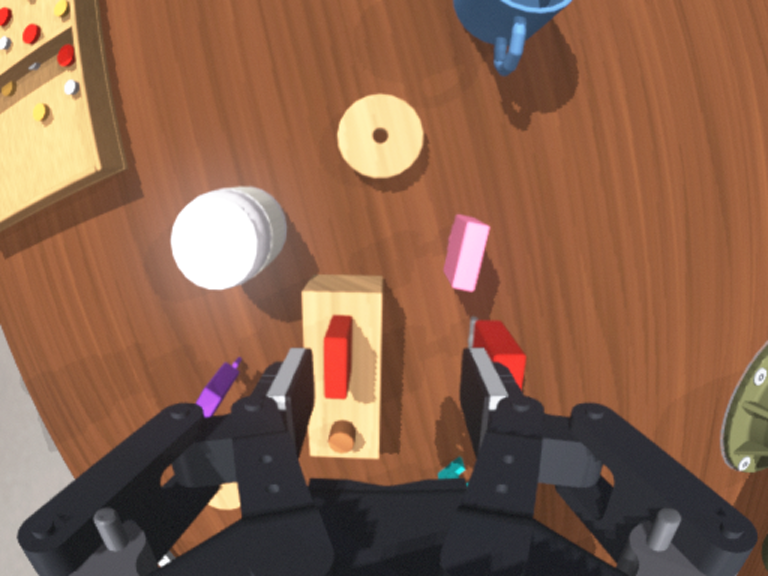

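```bash
cat >> h.py <<'E'
from scipy.optimize import minimize
def hull(p,pts): return cv2.convexHull(np.array([proj(p,X) for X in pts],np.float32))
def redmask(p,uv,rad=60):
    f=p["frame"].astype(int);m=((f[...,0]>90)&(f[...,0]>2.2*f[...,1])&(f[...,0]>2.2*f[...,2])).astype(np.uint8)
    m=cv2.morphologyEx(m,cv2.MORPH_CLOSE,np.ones((3,3),np.uint8))
    n,l,st,c=cv2.connectedComponentsWithStats(m);i=1+np.argmin(np.hypot(*(c[1:]-uv).T)+1e3*(st[1:,4]<40));return (l==i).astype(np.uint8)
def fitkey(ps,x0,zb,S=8):
    """fit handle block (16x46x50, underside at zb) silhouettes; x0 = x,y,yaw of key x in deg"""
    data=[]
    for p,uv in ps:
        m=redmask(p,uv);ys,xs=np.nonzero(m);a,b,c,d=xs.min()-8,ys.min()-8,xs.max()+9,ys.max()+9
        data.append((p,(a,b),cv2.resize(m[b:d,a:c].astype(np.float32),None,fx=S,fy=S,interpolation=1)))
    def cost(v):
        t=np.radians(v[2]);u=np.array([np.cos(t),np.sin(t)]);n=np.array([-u[1],u[0]]);e=0
        pts=[(*(np.array(v[:2])+i*8*u+j*23*n),z) for i in(-1,1) for j in(-1,1) for z in(zb,zb+50)]
        for p,o,m in data:
            h=((hull(p,pts)-np.array(o)+.5)*S*16).astype(np.int32);im=np.zeros(m.shape,np.uint8);cv2.fillConvexPoly(im,h,1,shift=4)
            M=m>.5;e+=1-(M&(im>0)).sum()/(M|(im>0)).sum()
        return e
    r=minimize(cost,x0,method="Nelder-Mead",options=dict(initial_simplex=np.array(x0)+np.array([[0,0,0],[5,0,0],[0,5,0],[0,0,5]]),xatol=.05,fatol=1e-5))
    return r.x,r.fun
E
python3 - <<'E'
from h import *
w,t,s=shot("wrist"),shot("top"),shot("scene")
x0=[522,-262,166]
for n,ps in {"w":[(w,(225,238))],"t":[(t,(312,212))],"s":[(s,(188,230))],"ws":[(w,(225,238)),(s,(188,230))]}.items(): print(n,*fitkey(ps,x0,55))
# stand top corners in wrist
for uv in [(303,293),(383,291),(379,458),(310,457)]: print(np.round(atz(w,np.array(uv)/1.5,55),1))
E
```

```text
w [ 525.01014486 -259.48661537  160.70281276] 0.1364514219854842
t [ 522. -262.  166.] 1.0
s [ 521.69517245 -259.21049075  172.08980866] 0.1696169854064591
ws [ 524.57169019 -260.06437599  161.23038553] 0.33453060454564
[ 540.1 -308.9   55. ]
[ 481.3 -295.7   55. ]
[ 522.  -149.8   55. ]
[ 581.4 -163.9   55. ]
```

Run:
```python
from h import *
togo((524,-260,150),164.3)
```

```text
t 2.38 tcp [ 474.2 -314.8  231.4] yawx 165.91 down [ 0. -0. -1.] q [-0.23 -0.04  0.   -0.   -1.62 -0.01] F [-0.7  0.2  0.2] M [-0.02  0.04  0.05] w 51.1
shift [-34.9  81.4 -65.3]
turn(cw+) rad 0.028
```

>>> move_arm(commands=[[[0.6,-35,0,-65,0.028],[0.6,-35,0,-65,0.028],[0.6,-35,40,-65,0.028],[0.6,-35,81,-65,0.028],[0.6,-35,81,-65,0.028],[0.6,-35,81,-65,0.028]]])

```text
time: 2.88
tcp_pos: [523.0, -259.7, 148.7]
ee_rot: [0.098, -0.094, -0.7, 0.701]
force: [-0.3, -0.3, 1.5]
gripper_width: 51.3
```

Run:
```python
from h import *
info()
w=shot("wrist");save(w["frame"][120:340,150:370],"d.png",2.6)
m=redmask(w,proj(w,(524,-260,95)));ys,xs=np.nonzero(m);print(m.sum(),xs.min(),xs.max(),ys.min(),ys.max(),w["T"][:3,3])
print(fitkey([(w,proj(w,(524,-260,95)))],[524,-260,164],55))
for z in(105,): print(proj(w,(524,-260,z)))
```

```text
t 2.88 tcp [ 523.  -259.7  148.7] yawx 164.37 down [-0.005  0.    -1.   ] q [-0.12  0.01 -0.1   0.   -1.47 -0.16] F [-0.3 -0.3  1.5] M [-0.09 -0.06 -0.01] w 51.3
1670 243 265 170 246 [ 504.63984471 -325.23899682  291.24902579]
(array([ 524.51621127, -260.73812032,  163.3845177 ]), np.float64(0.11210821949679262))
[254.94549458 218.03472449]
```

View pics/d.png

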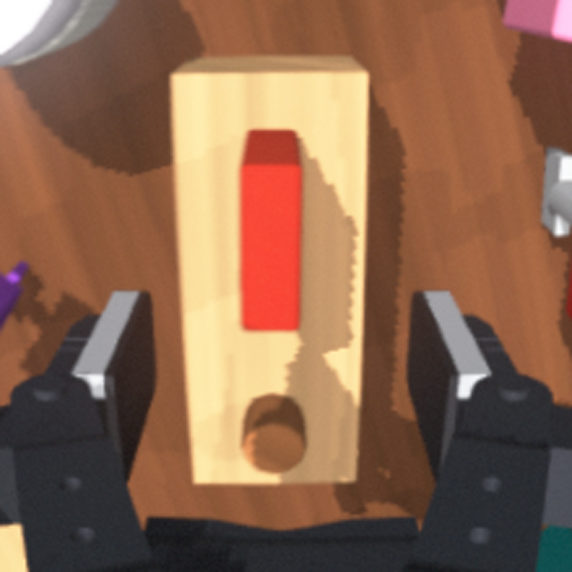

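Run:
```python
from h import *
w=shot("wrist");o=np.array([150,120])-0.3
c=np.array([atz(w,np.array(u)/2.6+o,105)[:2] for u in [(240,164),(302,164),(300,330),(242,329)]])
print(np.round(c,1),c.mean(0),[np.round(np.linalg.norm(c[i]-c[(i+1)%4]),1) for i in range(4)])
d=(c[2]+c[3]-c[0]-c[1]);print("key y yaw",np.degrees(np.arctan2(d[1],d[0])))
c=np.array([atz(w,np.array(u)/2.6+o,55)[:2] for u in [(171,73),(369,72),(356,484),(193,483)]])
print(np.round(c,1),c.mean(0),[np.round(np.linalg.norm(c[i]-c[(i+1)%4]),1) for i in range(4)])
d=(c[2]+c[3]-c[0]-c[1]);print("stand yaw",np.degrees(np.arctan2(d[1],d[0])))
X=(525,-260,106);s,M=info();togo(X,164)
```

```text
[[ 527.6 -285.6]
 [ 512.5 -281.3]
 [ 525.1 -237.1]
 [ 540.1 -241.5]] [ 526.32224365 -261.37766916] [np.float64(15.6), np.float64(46.0), np.float64(15.7), np.float64(45.8)]
key y yaw 74.13527202970745
[[ 546.1 -309. ]
 [ 486.4 -292.5]
 [ 526.9 -144. ]
 [ 586.6 -161. ]] [ 536.49094483 -226.63695761] [np.float64(61.9), np.float64(153.9), np.float64(62.0), np.float64(153.4)]
stand yaw 74.73365667944341
t 2.98 tcp [ 525.3 -260.6  153.7] yawx 164.37 down [ 0.003 -0.002 -1.   ] q [-0.12  0.01 -0.09  0.   -1.47 -0.16] F [-0.4 -0.4  0.6] M [-0.05 -0.07  0.03] w 51.0
t 2.98 tcp [ 525.3 -260.6  153.7] yawx 164.37 down [ 0.003 -0.002 -1.   ] q [-0.12  0.01 -0.09  0.   -1.47 -0.16] F [-0.4 -0.4  0.6] M [-0.05 -0.07  0.03] w 51.0
shift [ 0.7 47.7 -0.6]
turn(cw+) rad 0.006
```

Run:
```python
from h import *
for i in range(3):
    w=shot("wrist");uv=proj(w,(525,-260.5,95))
    m=redmask(w,uv);ys,xs=np.nonzero(m);print(m.sum(),xs.min(),xs.max(),ys.min(),ys.max(),np.round(w["T"][:3,3],1))
    print(fitkey([(w,uv)],[524,-260,164],55),ctrl.read_state()["tcp_pos"])
f=w["frame"];print(f[int(uv[1]),225:285].tolist()[10:50:2]);print(f[160:255:3,254].tolist())
```

```text
1613 248 270 170 243 [ 505.8 -325.8  296.3]
(array([ 523.97087439, -261.14781367,  163.75901635]), np.float64(0.10001918415040378)) [ 525.69479764 -260.55748259  154.26003762]
1605 249 271 169 242 [ 506.  -325.7  296.8]
(array([ 523.86920886, -260.56796266,  163.7978714 ]), np.float64(0.09964756009889364)) [ 525.76473015 -260.33389458  154.10588351]
1609 249 271 169 242 [ 506.  -325.6  296.6]
(array([ 523.90161592, -260.40986334,  163.79151019]), np.float64(0.09921954292513913)) [ 525.6318173  -260.12466075  153.59000057]
[[252, 227, 162], [250, 221, 154], [246, 211, 147], [245, 208, 145], [247, 214, 149], [250, 220, 155], [250, 218, 153], [238, 78, 59], [250, 73, 57], [250, 70, 53], [251, 75, 57], [250, 73, 54], [250, 72, 53], [250, 70, 55], [249, 67, 52], [249, 69, 53], [248, 68, 54], [238, 65, 51], [184, 105, 76], [190, 144, 102]]
[[247, 214, 149], [247, 215, 150], [247, 214, 150], [174, 61, 46], [175, 59, 44], [177, 58, 44], [176, 55, 41], [229, 65, 50], [250, 70, 54], [251, 75, 56], [251, 74, 55], [251, 73, 57], [250, 71, 52], [250, 71, 55], [250, 69, 54], [250, 72, 53], [250, 72, 52], [250, 71, 54], [250, 70, 55], [250, 72, 56], [250, 71, 53], [250, 69, 53], [250, 71, 55], [250, 69, 52], [250, 69, 52], [250, 71, 56], [250, 66, 49], [249, 70, 53], [246, 204, 144], [249, 218, 153], [249, 220, 154], [249, 220, 155]]
```

Run:
```python
from h import *
togo((524,-260.5,67),163.8)
```

```text
t 3.13 tcp [ 525.6 -260.1  153.6] yawx 164.38 down [ 0.005 -0.001 -1.   ] q [-0.12  0.01 -0.09  0.   -1.47 -0.16] F [ 0.7 -0.4  0.4] M [-0.   -0.07 -0.01] w 51.2
shift [ 1.9 86.6  0.8]
turn(cw+) rad 0.01
```

>>> move_arm(commands=[[[0.6,1.9,30,0.5,0.01],[0.6,1.9,60,0.5,0.01],[0.6,1.9,78,0.5,0.01],[0.6,1.9,84,0.5,0.01],[0.6,1.9,84,0.5,0.01],[0.6,1.9,84,0.5,0.01]]], grip_force=60)

```text
time: 3.63
tcp_pos: [523.6, -259.8, 68.4]
ee_rot: [0.098, -0.1, -0.7, 0.7]
force: [-0.4, 0.4, 0.8]
gripper_width: 51.5
```

Run:
```python
from h import *
togo((524,-260.5,67),163.8)
w=shot("wrist");uv=proj(w,(525,-260.5,95));print(fitkey([(w,uv)],[524,-260,164],55))
togo((524,-260.5,67),163.8)
```

```text
t 3.63 tcp [ 523.6 -259.8   68.4] yawx 163.85 down [ 0.002 -0.001 -1.   ] q [-0.12  0.04 -0.21  0.   -1.31 -0.16] F [-0.4  0.4  0.8] M [-0.    0.01 -0.  ] w 51.5
shift [-0.6  1.4  0.5]
turn(cw+) rad 0.001
(array([ 524.36759982, -260.10061819,  164.18594482]), np.float64(0.07581444423756001))
t 3.68 tcp [ 523.8 -259.9   68.9] yawx 163.85 down [ 0.003 -0.001 -1.   ] q [-0.12  0.04 -0.21  0.   -1.31 -0.16] F [-1.  -0.2  0.3] M [-0.01  0.02  0.06] w 51.0
shift [-0.3  1.9  0.6]
turn(cw+) rad 0.001
```

>>> move_arm(commands=[[[0.4,-0.4,1.5,0.3,0.0],[0.2,-0.4,1.5,0.3,0.0],[0,-0.4,1.5,0.3,0],[0,-0.4,1.5,0.3,0],[0,-0.4,1.5,0.3,0],[0,-0.4,1.5,0.3,0]]], grip_force=70)

```text
time: 4.18
tcp_pos: [523.5, -259.9, 65.9]
ee_rot: [0.099, -0.1, -0.7, 0.7]
force: [0.1, 1.2, 4.7]
gripper_width: 15.1
```

Run:
```python
from h import *
info()
w=shot("wrist");info()
```

```text
t 4.18 tcp [ 523.5 -259.9   65.9] yawx 163.86 down [ 0.002 -0.001 -1.   ] q [-0.12  0.04 -0.22  0.   -1.31 -0.16] F [0.1 1.2 4.7] M [ 0.28  0.03 -0.05] w 15.1
t 4.23 tcp [ 523.5 -259.9   65.9] yawx 163.86 down [ 0.001 -0.001 -1.   ] q [-0.12  0.04 -0.22  0.   -1.31 -0.16] F [-0.3  0.4  6.9] M [ 0.33  0.05 -0.02] w 15.3
```

>>> move_arm(commands=[[[0,0,-12,0,0],[0,0,-30,0,0],[0,0,-60,0,0],[0,0,-90,0,0],[0,0,-120,0,0],[0,0,-140,0,0],[0,0,-140,0,0]]])

```text
time: 4.82
tcp_pos: [524.1, -260.5, 210.1]
ee_rot: [0.097, -0.102, -0.7, 0.701]
force: [-0.9, 0.7, -0.1]
gripper_width: 15.2
```

Run:
```python
from h import *
togo((455,78,205),270)
w=shot("wrist");uv=proj(w,(524,-260,225));print(fitkey([(w,uv)],[524,-260,164],40+206-65.9-.0+15-40+40-0))
info()
```

```text
t 4.82 tcp [ 524.1 -260.5  210.1] yawx 163.84 down [ 0.006 -0.002 -1.   ] q [-0.12 -0.01 -0.    0.   -1.57 -0.16] F [-0.9  0.7 -0.1] M [-0.   -0.02  0.  ] w 15.2
shift [ 160.6    3.9 -305.9]
turn(cw+) rad -1.853
(array([ 523.48136765, -259.22515779,  163.89963757]), np.float64(0.04269444057959493))
t 4.87 tcp [ 523.5 -259.8  207.1] yawx 163.84 down [ 0.003 -0.    -1.   ] q [-0.12 -0.01 -0.01  0.   -1.57 -0.16] F [ 0.9  0.6 -1.5] M [ 0.05 -0.03 -0.  ] w 15.1
```

>>> move_arm(commands=[[[0,20,0,-38,-0.12],[0,40,0,-76,-0.24],[0,60,0,-114,-0.36],[0,80,0,-152,-0.48],[0,100,0,-190,-0.6],[0,120,0,-228,-0.72],[0,140,0,-266,-0.84],[0,161,0,-306,-0.96]]])

```text
time: 5.53
tcp_pos: [454.2, 68.5, 203.0]
ee_rot: [0.236, -0.238, 0.666, -0.666]
force: [0.3, 0.0, -1.6]
gripper_width: 15.4
```

>>> move_arm(commands=[[[0,0,0,0,-0.12],[0,0,0,0,-0.24],[0,0,0,0,-0.36],[0,0,0,0,-0.48],[0,0,0,0,-0.6],[0,0,0,0,-0.72],[0,0,0,0,-0.84],[0,0,0,0,-0.893]]])

```text
time: 6.2
tcp_pos: [455.0, 66.8, 202.7]
ee_rot: [-0.5, 0.503, -0.499, 0.498]
force: [0.1, -0.4, -1.8]
gripper_width: 15.4
```

Run:
```python
from h import *
np.set_printoptions(precision=1,suppress=True)
info();shot("top")
w=shot("wrist");save(w["frame"],"e.png",1.5);np.savez("e.npz",f=w["frame"],T=w["T"],K=w["camera_matrix"]);info()
for k in("stud_top","collar_rim"):
    for d in spotter.landmark_of(w,k)[:3]: print(k,d["uv"],round(d["confidence"],2),atz(w,d["uv"],97 if k=="stud_top" else 89))
print(proj(w,(528,78,95)))
```

```text
t 6.2 tcp [455.   66.8 202.7] yawx -89.63 down [-0. -0. -1.] q [ 0.6 -0.3 -0.3 -0.  -1.6  1. ] F [ 0.1 -0.4 -1.8] M [-0.  0. -0.] w 15.4
t 6.3 tcp [455.1  66.7 202.9] yawx -89.97 down [-0. -0. -1.] q [ 0.6 -0.3 -0.3 -0.  -1.6  1. ] F [-0.6 -0.5 -1.3] M [-0.  0.  0.] w 15.2
stud_top [253.3, 106.8] 0.56 [527.7  70.8  97. ]
collar_rim [252.6, 108.9] 0.66 [526.   71.5  89. ]
collar_rim [258.0, 212.2] 0.2 [433.7  66.3  89. ]
[244.6 106.4]
```

View pics/e.png

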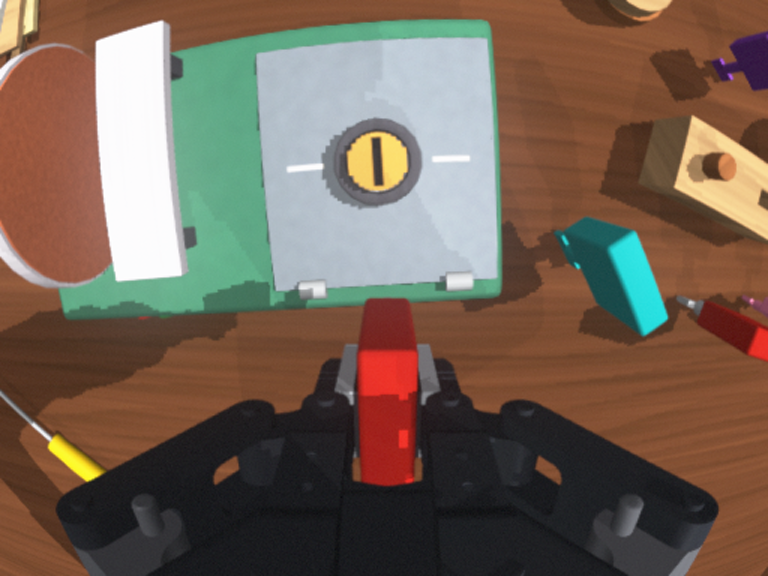

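```bash
cat >> h.py <<'E'
def stud(p,uv,z):
    f=p["frame"].astype(int);m=((f[...,0]>110)&(f[...,0]-f[...,2]>60)&(f[...,1]>.6*f[...,0])).astype(np.uint8)
    yy,xx=np.mgrid[:384,:512];m[np.hypot(xx-uv[0],yy-uv[1])>45]=0
    n,l,st,c=cv2.connectedComponentsWithStats(m);k=[i for i in range(1,n) if st[i,4]>25]
    pts=np.argwhere(np.isin(l,k))[:,::-1];h=cv2.convexHull(pts.astype(np.int32))
    if p["fish"] is False and len(k)==0: return None
    im=np.zeros(m.shape,np.uint8);cv2.fillConvexPoly(im,h,1);M=cv2.moments(im,True)
    w=np.array([atz(p,q,z)[:2] for q in np.argwhere(im)[:,::-1]])
    ell=cv2.fitEllipse(np.array([atz(p,q,z)[:2] for q in h[:,0]],np.float32)) if len(h)>5 else None
    s=(im==1)&(m==0)&(f.sum(2)<250);q=np.argwhere(s)[:,::-1];W=np.array([atz(p,a,z)[:2] for a in q]) if len(q) else np.zeros((0,2))
    ang=None
    if len(W)>5:
        D=W-W.mean(0);u=np.linalg.svd(D,full_matrices=False)[2][0];ang=np.degrees(np.arctan2(u[1],u[0]))%180
        if ang>150: ang-=180
    c=(M["m10"]/M["m00"],M["m01"]/M["m00"]);return dict(uv=np.round(c,2),area=im.sum(),xy=np.round(w.mean(0),1),ell=ell,slot=np.round(W.mean(0),1) if len(W) else None,n=len(W),ang=ang)
E
python3 - <<'E'
from h import *
w,t,s=shot("wrist"),shot("top"),shot("scene")
U={}
for n,p,uv in(("w",w,(251,107)),("t",t,(175,213)),("s",s,(284,134))):
    r=stud(p,uv,97);print(n,r);U[n]=r["uv"]
save(np.hstack([t["frame"][170:250,120:220],s["frame"][100:180,230:330]]),"f.png",4)
for c in ("wts","wt","ws","ts"): print(c,*tri([ray(dict(w=w,t=t,s=s)[k],U[k]) for k in c]))
E
```

```text
w {'uv': array([250.19, 107.87]), 'area': np.uint64(1320), 'xy': array([527.4,  72.8]), 'ell': ((527.3296508789062, 72.85486602783203), (32.97605514526367, 34.49866485595703), 6.811147689819336), 'slot': array([527.2,  73. ]), 'n': 147, 'ang': np.float64(7.2563653252069)}
t {'uv': array([175.99, 212.61]), 'area': np.uint64(170), 'xy': array([529.4,  73.7]), 'ell': ((529.389404296875, 73.92300415039062), (33.4659538269043, 35.16512680053711), 12.0525484085083), 'slot': array([528.5,  73.7]), 'n': 9, 'ang': np.float64(-0.27168077061034523)}
s {'uv': array([282.32, 135.39]), 'area': np.uint64(112), 'xy': array([526.3,  74.9]), 'ell': ((526.0625610351562, 74.72834014892578), (31.13744354248047, 40.338321685791016), 25.781784057617188), 'slot': None, 'n': 0, 'ang': None}
wts [528.0891923   72.82474965  99.18494651] [0.8, 1.3, 0.5]
wt [527.98964351  72.30229147 105.62894807] [0.8, 0.8]
ws [527.4091403   72.7903198   98.71531656] [0.1, 0.1]
ts [528.5560633   72.72085824  99.41294333] [0.9, 0.9]
```

Run:
```python
from h import *
info()
w=shot("wrist")
f=w["frame"][75:140,215:290];save(f,"g.png",9)
g=w["frame"].astype(float).sum(2)
# per-row darkest centroid within head
P=[]
for r in range(93,123):
    c=np.arange(244,260);d=np.clip(420-g[r,244:260],0,None)
    if d.sum()>200: P.append((r,(d*c).sum()/d.sum(),d.sum()))
P=np.array(P);print(np.round(P[:,:3],1).tolist())
W=np.array([atz(w,(a[1],a[0]),95)[:2] for a in P[3:-3]]);k=np.polyfit(W[:,0],W[:,1],1);print(np.degrees(np.arctan(k[0])),W[0],W[-1])
```

```text
t 6.55 tcp [455.7  66.8 204.3] yawx -90.05 down [-0.001 -0.    -1.   ] q [ 0.59 -0.34 -0.3  -0.   -1.61  0.98] F [ 0.  -1.2 -1.2] M [-0.03 -0.   -0.03] w 15.1
[[93.0, 249.6, 907.0], [94.0, 249.5, 1219.0], [95.0, 249.5, 1244.0], [96.0, 249.6, 1262.0], [97.0, 249.6, 1277.0], [98.0, 249.6, 1269.0], [99.0, 249.7, 1245.0], [100.0, 249.7, 1217.0], [101.0, 249.8, 1193.0], [102.0, 250.0, 1233.0], [103.0, 250.2, 1222.0], [104.0, 250.2, 1204.0], [105.0, 250.3, 1189.0], [106.0, 250.4, 1225.0], [107.0, 250.5, 1227.0], [108.0, 250.5, 1249.0], [109.0, 250.5, 1252.0], [110.0, 250.6, 1251.0], [111.0, 250.6, 1230.0], [112.0, 250.7, 1213.0], [113.0, 250.8, 1258.0], [114.0, 250.9, 1242.0], [115.0, 251.1, 1262.0], [116.0, 251.1, 1267.0], [117.0, 251.1, 1261.0], [118.0, 251.3, 1238.0], [119.0, 251.4, 1254.0], [120.0, 251.5, 1282.0], [121.0, 251.5, 1296.0], [122.0, 251.5, 1297.0]]
4.395511413273018 [537.91090855  73.51004688] [518.40569539  72.01684725]
```

View pics/g.png

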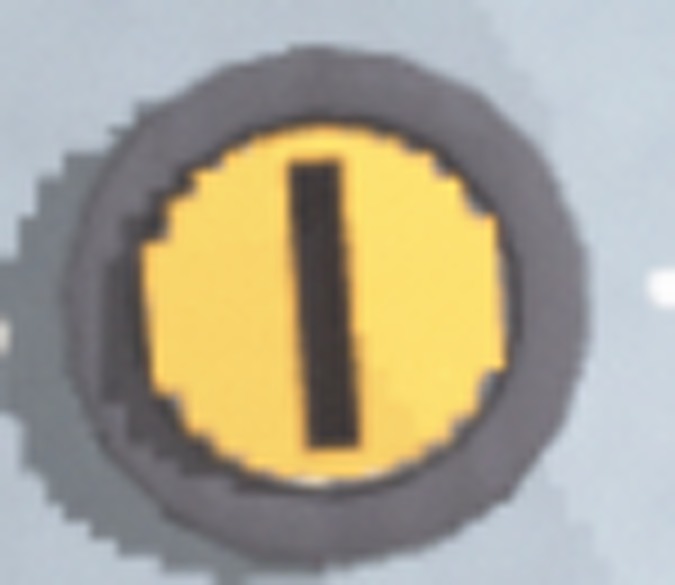

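Run:
```python
from h import *
togo((495,72.8,170),274.5)
```

```text
t 6.6 tcp [455.8  66.8 204.5] yawx -90.04 down [-0.001 -0.    -1.   ] q [ 0.59 -0.34 -0.3  -0.   -1.61  0.98] F [ 0.6  0.9 -0.7] M [ 0.01 -0.02  0.02] w 15.1
shift [-6.  34.5 39.2]
turn(cw+) rad -0.079
```

>>> move_arm(commands=[[[0,-3,17,20,-0.04],[0,-6,34,39,-0.079],[0,-6,34,39,-0.079],[0,-6,34,39,-0.079],[0,-6,34,39,-0.079]]])

```text
time: 7.02
tcp_pos: [494.9, 72.7, 171.2]
ee_rot: [-0.519, 0.519, -0.48, 0.48]
force: [-0.1, 0.2, -0.2]
gripper_width: 15.5
```

```bash
cat >> h.py <<'E'
def slotfit(p,z,c0):
    """slot centre/angle: dark pixels inside the yellow hull, plane z, starting near c0"""
    uv=proj(p,(*c0,z));f=p["frame"].astype(int)
    m=((f[...,0]>110)&(f[...,0]-f[...,2]>60)&(f[...,1]>.55*f[...,0])).astype(np.uint8)
    yy,xx=np.mgrid[:384,:512];W=atz(p,uv,z)
    n,l,st,c=cv2.connectedComponentsWithStats(m*(np.hypot(xx-uv[0],yy-uv[1])<50).astype(np.uint8));k=[i for i in range(1,n) if st[i,4]>25]
    h=cv2.convexHull(np.argwhere(np.isin(l,k))[:,::-1].astype(np.int32));im=np.zeros(m.shape,np.uint8);cv2.fillConvexPoly(im,h,1)
    g=np.clip(420-f.sum(2),0,None)*cv2.erode(im,np.ones((5,5),np.uint8));q=np.argwhere(g>120);wt=g[g>120].astype(float)
    X=np.array([atz(p,a[::-1],z)[:2] for a in q]);c=(X*wt[:,None]).sum(0)/wt.sum();D=(X-c)*np.sqrt(wt)[:,None];u=np.linalg.svd(D,full_matrices=False)[2][0]
    a=np.degrees(np.arctan2(u[1],u[0]));a=(a+60)%180-60;t=(X-c)@u
    hw=np.array([atz(p,q,z)[:2] for q in h[:,0]],np.float32);e=cv2.fitEllipse(hw)
    return dict(c=np.round(c,2),ang=round(float(a),1),len=round(float(np.ptp(t)),1),head=np.round(e[0],1),dia=np.round(e[1],1))
def handle(p,s,dz=0):
    """key handle pose from picture; s = state; underside = TCP-10.9"""
    M=rot(s);x0=[s["tcp_pos"][0],s["tcp_pos"][1],np.degrees(np.arctan2(M[1,0],M[0,0]))];z=s["tcp_pos"][2]-10.9
    return fitkey([(p,proj(p,(x0[0],x0[1],z+35)))],x0,z+dz)
E
python3 - <<'E'
from h import *
w=shot("wrist");w=shot("wrist");s,M=info()
for z in(96,100,104): print(z,slotfit(w,z,(527.5,72.8)))
print(handle(w,s))
save(w["frame"][60:384,120:400],"h.png",1.8)
E
```

```text
t 7.12 tcp [495.   72.9 172. ] yawx -85.48 down [ 0.002  0.001 -1.   ] q [ 0.55 -0.23 -0.28  0.   -1.52  1.1 ] F [-0.5  0.2 -0.5] M [-0.02  0.01  0.  ] w 15.3
96 {'c': array([526.66,  72.53]), 'ang': 3.5, 'len': 25.7, 'head': array([526.5,  72.6]), 'dia': array([33.4, 34.8])}
100 {'c': array([527.31,  72.63]), 'ang': 3.5, 'len': 25.3, 'head': array([527.1,  72.7]), 'dia': array([32.8, 34.1])}
104 {'c': array([527.95,  72.73]), 'ang': 3.5, 'len': 24.8, 'head': array([527.8,  72.8]), 'dia': array([32.2, 33.5])}
(array([493.8004793 ,  72.70025326, -85.57676552]), np.float64(0.097029702970297))
```

View pics/h.png

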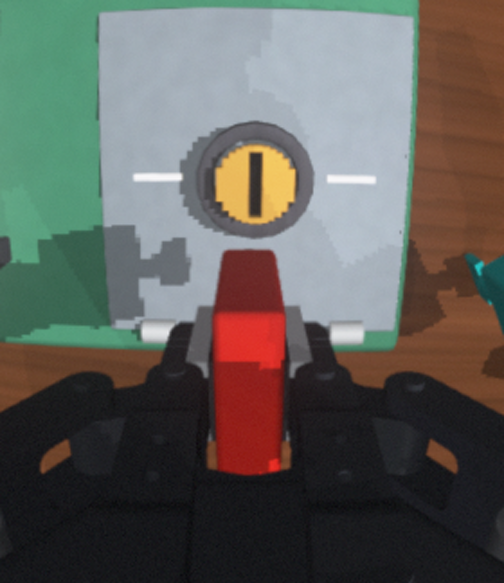

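Run:
```python
from h import *
togo((528.2,72.7,158),274)
```

```text
t 7.12 tcp [495.   72.9 172. ] yawx -85.48 down [ 0.002  0.001 -1.   ] q [ 0.55 -0.23 -0.28  0.   -1.52  1.1 ] F [-0.5  0.2 -0.5] M [-0.02  0.01  0.  ] w 15.3
shift [ 2.8 14.1 33.1]
turn(cw+) rad 0.009
```

>>> move_arm(commands=[[[0,1.5,0,16,0.009],[0,2.8,0,33,0.009],[0,2.8,4,33,0.009],[0,2.8,8,33,0.009],[0,2.8,13,33,0.009],[0,2.8,13,33,0.009],[0,2.8,13,33,0.009]]])

```text
time: 7.7
tcp_pos: [527.5, 72.7, 157.7]
ee_rot: [-0.517, 0.517, -0.482, 0.482]
force: [-0.3, -1.1, -1.8]
gripper_width: 15.2
```

Run:
```python
from h import *
info();w=shot("wrist");c=shot("scene");s,M=info();print(handle(w,s));togo((528.2,72.7,158),274)
save(np.hstack([cv2.resize(w["frame"][100:300,160:360],None,fx=2,fy=2),cv2.resize(c["frame"][70:170,230:330],None,fx=4,fy=4,interpolation=2)]),"i.png")
```

```text
t 7.7 tcp [527.5  72.7 157.7] yawx -85.96 down [-0.  0. -1.] q [ 0.51 -0.14 -0.22 -0.   -1.49  1.13] F [-0.3 -1.1 -1.8] M [0.02 0.02 0.04] w 15.2
t 7.8 tcp [527.9  72.7 158.3] yawx -85.96 down [ 0.001  0.    -1.   ] q [ 0.51 -0.14 -0.22  0.   -1.49  1.13] F [-0.1  1.  -2.4] M [ 0.01 -0.    0.  ] w 15.3
(array([526.62619809,  72.56027103, -85.98162796]), np.float64(0.08886603030880968))
t 7.8 tcp [527.9  72.7 158.3] yawx -85.96 down [ 0.001  0.    -1.   ] q [ 0.51 -0.14 -0.22  0.   -1.49  1.13] F [-0.1  1.  -2.4] M [ 0.01 -0.    0.  ] w 15.3
shift [0.  0.3 0.3]
turn(cw+) rad 0.001
```

View pics/i.png

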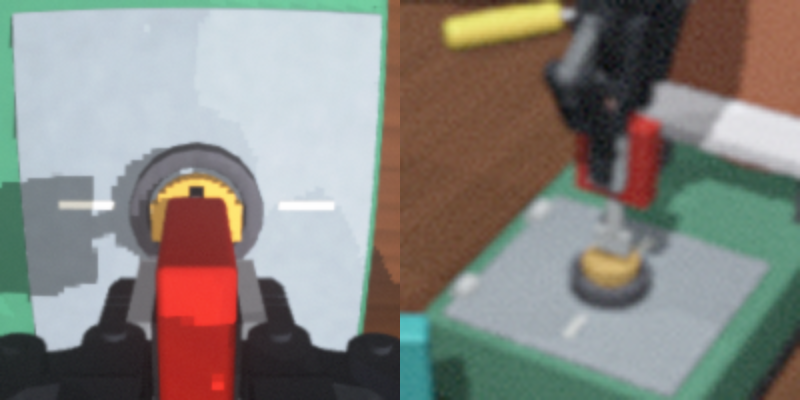

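>>> move_arm(commands=[[[0,0,1,0.3,0],[0,0,2,0.3,0],[0,0,3,0.3,0],[0,0,4,0.3,0],[0,0,4,0.3,0]]])

```text
time: 8.22
tcp_pos: [528.2, 72.7, 153.4]
ee_rot: [-0.517, 0.517, -0.482, 0.482]
force: [0.9, 0.2, -1.7]
gripper_width: 15.3
```

>>> move_arm(commands=[[[0,0,0.7,0,0],[0,0,1.4,0,0],[0,0,2,0,0],[0,0,2,0,0]]])

```text
time: 8.55
tcp_pos: [528.3, 72.7, 151.6]
ee_rot: [-0.517, 0.517, -0.482, 0.482]
force: [-1.4, -0.1, -1.2]
gripper_width: 15.3
```

>>> move_arm(commands=[[[0,0,0.5,0,0],[0,0,1,0,0],[0,0,1,0,0]]])

```text
time: 8.8
tcp_pos: [528.3, 72.7, 150.7]
ee_rot: [-0.517, 0.517, -0.482, 0.482]
force: [-0.4, 0.4, -1.7]
gripper_width: 15.1
```

>>> move_arm(commands=[[[0,0,0.5,0,0],[0,0,1,0,0],[0,0,1,0,0]]])

```text
time: 9.05
tcp_pos: [528.3, 72.7, 149.6]
ee_rot: [-0.517, 0.517, -0.482, 0.482]
force: [0.8, 0.5, -1.7]
gripper_width: 15.4
```

>>> move_arm(commands=[[[0,0,0.5,0,0],[0,0,1,0,0],[0,0,1,0,0]]])

```text
time: 9.3
tcp_pos: [528.3, 72.7, 148.7]
ee_rot: [-0.517, 0.517, -0.482, 0.482]
force: [-0.1, -0.0, -0.9]
gripper_width: 15.1
```

>>> move_arm(commands=[[[0,0,0.5,0,0],[0,0,1,0,0],[0,0,1,0,0]]])

```text
time: 9.55
tcp_pos: [528.3, 72.7, 147.6]
ee_rot: [-0.517, 0.517, -0.482, 0.482]
force: [-0.3, -0.4, -1.7]
gripper_width: 15.7
```

>>> move_arm(commands=[[[0,0,0.5,0,0],[0,0,1,0,0],[0,0,1,0,0]]])

```text
time: 9.8
tcp_pos: [528.3, 72.7, 146.8]
ee_rot: [0.517, -0.517, 0.482, -0.482]
force: [0.0, 0.0, -0.5]
gripper_width: 15.2
```

>>> move_arm(commands=[[[0,0,0.5,0,0],[0,0,1,0,0],[0,0,1,0,0]]])

```text
time: 10.05
tcp_pos: [528.5, 72.7, 146.5]
ee_rot: [0.517, -0.517, 0.482, -0.482]
force: [-1.4, -0.7, 2.6]
gripper_width: 15.0
```

>>> move_arm(commands=[[[0,0,0.5,0,0],[0,0,1,0,0],[0,0,1,0,0]]])

```text
time: 10.3
tcp_pos: [528.5, 72.7, 145.0]
ee_rot: [0.517, -0.517, 0.482, -0.482]
force: [-0.8, 0.4, 2.7]
gripper_width: 15.3
```

Run:
```python
from h import *
c=shot("scene");info();save(c["frame"][95:155,245:325],"j.png",8)
```

```text
t 10.35 tcp [528.5  72.7 145. ] yawx -85.98 down [ 0.  0. -1.] q [ 0.51 -0.13 -0.24  0.   -1.46  1.13] F [-0.4  0.1  2.3] M [-0.    0.31  0.02] w 15.1
```

View pics/j.png

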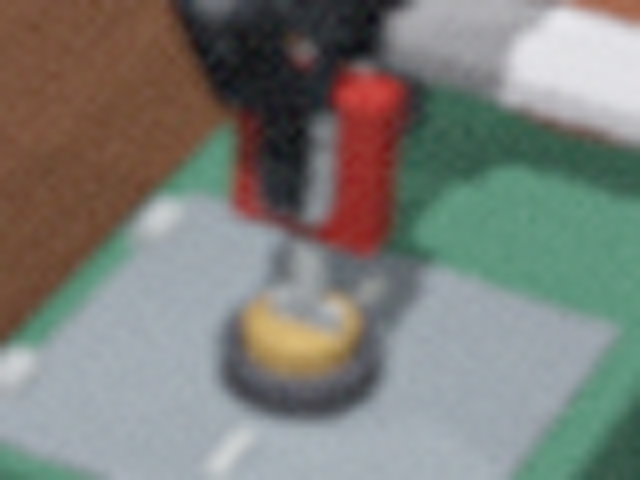

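Run:
```python
from h import *
c=shot("scene")
def pr(X): return np.round((proj(c,X)-[245,95]+.5)*8,0)
cx=np.array([527.4,72.6])
for z in(94.1,100.1):
    P=np.array([pr((*(cx+16*np.array([np.cos(a),np.sin(a)])),z)) for a in np.linspace(0,6.28,60)]);print("head",z,"centre",pr((*cx,z)),P.min(0),P.max(0))
for z in(86,92):
    P=np.array([pr((*(cx+25*np.array([np.cos(a),np.sin(a)])),z)) for a in np.linspace(0,6.28,60)]);print("collar",z,P.min(0),P.max(0))
for z in (134.1,108.1,100.1,94.1): print("key z",z,pr((*cx,z)),pr((cx[0]-11,cx[1]-.8,z)),pr((cx[0]+11,cx[1]+.8,z)))
f=c["frame"][95:155,245:325].astype(int);m=(f[...,0]>120)&(f[...,0]-f[...,2]>60)&(f[...,1]>.55*f[...,0]);y,x=np.nonzero(m);print("yellow",x.min()*8,x.max()*8+8,y.min()*8,y.max()*8+8)
info()
```

```text
head 94.1 centre [301. 340.] [248. 308.] [355. 373.]
head 100.1 centre [302. 324.] [248. 292.] [356. 356.]
collar 86 [217. 312.] [383. 413.]
collar 92 [217. 296.] [385. 397.]
key z 134.1 [307. 228.] [273. 217.] [341. 239.]
key z 108.1 [303. 302.] [270. 291.] [336. 313.]
key z 100.1 [302. 324.] [269. 313.] [335. 335.]
key z 94.1 [301. 340.] [268. 329.] [334. 351.]
yellow 0 640 0 368
t 10.4 tcp [528.5  72.7 144.9] yawx -85.98 down [ 0.  0. -1.] q [ 0.51 -0.13 -0.24  0.   -1.46  1.13] F [-0.9  0.7  3.4] M [0.   0.25 0.  ] w 15.3
```

>>> move_arm(commands=[[[0,0,0.4,0,0],[0,0,0.8,0,0],[0,0,0.8,0,0]]])

```text
time: 10.65
tcp_pos: [528.4, 72.7, 144.1]
ee_rot: [0.517, -0.517, 0.482, -0.482]
force: [-0.5, -0.3, 3.5]
gripper_width: 15.3
```

>>> move_arm(commands=[[[0,0,0.4,0,0],[0,0,0.8,0,0],[0,0,0.8,0,0]]])

```text
time: 10.9
tcp_pos: [528.5, 72.7, 144.1]
ee_rot: [0.518, -0.517, 0.482, -0.482]
force: [-1.7, 0.5, 6.9]
gripper_width: 15.4
```

>>> move_arm(commands=[[[0,0,0.5,0,0],[0,0,0.5,0,0.04],[0,0,0.5,0,0.08],[0,0,0.5,0,0.12],[0,0,0.5,0,0.16],[0,0,0.5,0,0.16]]])

```text
time: 11.4
tcp_pos: [529.0, 72.7, 144.0]
ee_rot: [-0.477, 0.476, -0.522, 0.523]
force: [-0.3, -0.5, 6.9]
gripper_width: 15.0
```

Run:
```python
from h import *
info();w=shot("wrist");s,M=info();print(handle(w,s))
```

```text
t 11.4 tcp [529.   72.7 144. ] yawx -95.25 down [ 0.002  0.    -1.   ] q [ 0.51 -0.13 -0.24  0.   -1.46  0.96] F [-0.3 -0.5  6.9] M [-0.03  0.23  0.06] w 15.0
t 11.45 tcp [529.   72.7 144. ] yawx -95.16 down [ 0.002  0.    -1.   ] q [ 0.51 -0.13 -0.24  0.   -1.46  0.97] F [-0.5 -0.6  7.3] M [-0.02  0.25  0.  ] w 15.0
(array([527.7712449 ,  72.69820017, -95.28276517]), np.float64(0.08270733695137134))
```

>>> move_arm(commands=[[[0,0,0.4,0,0.08],[0,0,0.4,0,0.16],[0,0,0.4,0,0.24],[0,0,0.4,0,0.32],[0,0,0.4,0,0.4],[0,0,0.4,0,0.48],[0,0,0.4,0,0.56],[0,0,0.4,0,0.56]]])

```text
time: 12.12
tcp_pos: [528.9, 72.2, 144.0]
ee_rot: [-0.314, 0.312, -0.634, 0.635]
force: [-1.4, -1.6, 8.6]
gripper_width: 15.4
```

Run:
```python
from h import *
info();w=shot("wrist");s,M=info();print(handle(w,s));save(w["frame"][100:300,160:360],"k.png",3)
```

```text
t 12.12 tcp [528.9  72.2 144. ] yawx -127.47 down [ 0.002 -0.001 -1.   ] q [ 0.51 -0.13 -0.24  0.   -1.46  0.4 ] F [-1.4 -1.6  8.6] M [-0.56  0.64  0.03] w 15.4
t 12.17 tcp [528.9  72.2 144. ] yawx -127.29 down [ 0.002 -0.001 -1.   ] q [ 0.51 -0.13 -0.24  0.   -1.46  0.41] F [-1.4 -1.2  9.4] M [-0.48  0.62  0.01] w 15.3
(array([ 527.86558894,   72.41651246, -127.54009021]), np.float64(0.08765429371273836))
```

View pics/k.png

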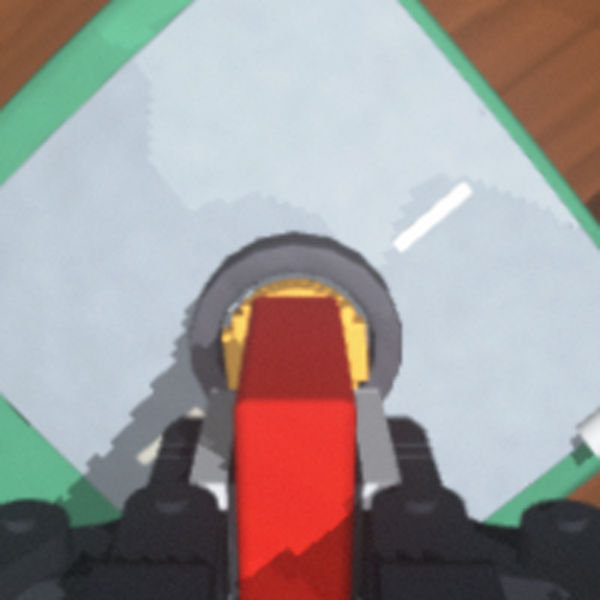

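>>> move_arm(commands=[[[0,0.2,0,-0.1,0.05],[0,0.4,0,-0.2,0.1],[0,0.4,0,-0.2,0.15],[0,0.4,0,-0.2,0.15]]])

```text
time: 12.5
tcp_pos: [528.8, 72.1, 144.0]
ee_rot: [-0.266, 0.264, -0.655, 0.656]
force: [-1.4, -2.0, 7.9]
gripper_width: 15.2
```

>>> move_arm(commands=[[[0,0,0,0,0.03],[0,0,0,0,0.06],[0,0,0,0,0.06]]])

```text
time: 12.75
tcp_pos: [528.7, 72.1, 144.0]
ee_rot: [-0.246, 0.245, -0.663, 0.664]
force: [0.0, -0.7, 8.3]
gripper_width: 15.4
```

>>> move_arm(commands=[[[0,0,0,0,0.03],[0,0,0,0,0.06],[0,0,0,0,0.06]]])

```text
time: 13.0
tcp_pos: [528.7, 72.0, 144.0]
ee_rot: [-0.226, 0.225, -0.67, 0.671]
force: [-1.7, -1.9, 8.8]
gripper_width: 15.3
```

>>> move_arm(commands=[[[0,0.1,0,0,0.02],[0,0.1,0,0,0.04],[0,0.1,0,0,0.04]]])

```text
time: 13.25
tcp_pos: [528.6, 72.0, 144.0]
ee_rot: [-0.213, 0.211, -0.674, 0.675]
force: [-1.8, -0.2, 8.2]
gripper_width: 15.0
```

>>> move_arm(commands=[[[0,0.1,0,0,0.02],[0,0.1,0,0,0.04],[0,0.1,0,0,0.04]]])

```text
time: 13.5
tcp_pos: [528.6, 72.0, 143.9]
ee_rot: [-0.2, 0.198, -0.678, 0.679]
force: [-1.1, -1.7, 8.5]
gripper_width: 14.9
```

>>> move_arm(commands=[[[0,0.1,0,0,0.02],[0,0.1,0,0,0.04],[0,0.1,0,0,0.04]]])

```text
time: 13.75
tcp_pos: [528.5, 71.9, 144.0]
ee_rot: [-0.186, 0.184, -0.682, 0.683]
force: [-0.4, -1.6, 7.7]
gripper_width: 15.4
```

Run:
```python
from h import *
info()
```

```text
t 13.75 tcp [528.5  71.9 144. ] yawx -149.64 down [ 0.003 -0.    -1.   ] q [ 0.51 -0.13 -0.24  0.   -1.46  0.02] F [-0.4 -1.6  7.7] M [-0.51  0.14  0.01] w 15.4
```

>>> move_arm(commands=[[[0,0.1,0,0,0.02],[0,0.1,0,0,0.04],[0,0.1,0,0,0.04]]])

```text
time: 14.0
tcp_pos: [528.5, 71.9, 144.0]
ee_rot: [-0.173, 0.171, -0.686, 0.686]
force: [0.4, -1.6, 8.5]
gripper_width: 15.3
```

>>> move_arm(commands=[[[0,0.1,0,0,0.02],[0,0.1,0,0,0.04],[0,0.1,0,0,0.04]]])

```text
time: 14.25
tcp_pos: [528.4, 71.9, 144.0]
ee_rot: [-0.159, 0.157, -0.689, 0.69]
force: [-0.3, -1.1, 8.3]
gripper_width: 15.4
```

>>> move_arm(commands=[[[0,0.1,0,0,0.02],[0,0.1,0,0,0.04],[0,0.1,0,0,0.04]]])

```text
time: 14.5
tcp_pos: [528.4, 71.9, 143.9]
ee_rot: [-0.145, 0.143, -0.692, 0.693]
force: [0.7, -1.0, 6.7]
gripper_width: 15.2
```

Run:
```python
from h import *
info()
```

```text
t 14.5 tcp [528.4  71.9 143.9] yawx -156.51 down [ 0.003 -0.    -1.   ] q [ 0.51 -0.13 -0.24  0.   -1.46 -0.1 ] F [ 0.7 -1.   6.7] M [-0.47 -0.06  0.04] w 15.2
```

>>> move_arm(commands=[[[0,0,0,0,0],[0,0,0,0,0]]])

```text
time: 14.67
tcp_pos: [528.4, 71.9, 143.9]
ee_rot: [-0.145, 0.143, -0.692, 0.693]
force: [0.3, -0.7, 8.0]
gripper_width: 15.0
```

>>> move_arm(commands=[[[0,0.1,0,0,0.02],[0,0.1,0,0,0.04],[0,0.1,0,0,0.04]]])

```text
time: 14.92
tcp_pos: [528.3, 71.8, 143.9]
ee_rot: [-0.131, 0.129, -0.695, 0.695]
force: [0.0, -0.8, 7.6]
gripper_width: 15.4
```

>>> move_arm(commands=[[[0,0.1,0.1,0,0.02],[0,0.1,0.2,0,0.04],[0,0.1,0.2,0,0.04]]])

```text
time: 15.17
tcp_pos: [528.3, 71.8, 143.7]
ee_rot: [-0.117, 0.115, -0.697, 0.698]
force: [0.7, -1.8, 7.6]
gripper_width: 15.2
```

>>> move_arm(commands=[[[0,0.1,0,0,0.02],[0,0.1,0,0,0.04],[0,0.1,0,0,0.04]]])

```text
time: 15.42
tcp_pos: [527.9, 72.0, 142.6]
ee_rot: [-0.103, 0.101, -0.7, 0.7]
force: [3.6, -1.4, 3.9]
gripper_width: 15.0
```

Run:
```python
from h import *
info()
```

```text
t 15.42 tcp [527.9  72.  142.6] yawx -163.39 down [ 0.002  0.    -1.   ] q [ 0.51 -0.13 -0.25  0.   -1.46 -0.22] F [ 3.6 -1.4  3.9] M [-0.36 -1.11  0.06] w 15.0
```

>>> move_arm(commands=[[[0,0,0.5,0,0],[0,0,1.0,0,0],[0,0,1.5,0,0],[0,0,1.5,0,0]]])

```text
time: 15.75
tcp_pos: [527.2, 72.2, 140.4]
ee_rot: [0.103, -0.103, 0.7, -0.7]
force: [3.1, -0.3, 2.9]
gripper_width: 15.5
```

>>> move_arm(commands=[[[0,0,0.5,0,-0.02],[0,0,1.0,0,-0.02],[0,0,1.0,0,-0.02]]])

```text
time: 16.0
tcp_pos: [527.1, 72.2, 139.4]
ee_rot: [0.11, -0.11, 0.699, -0.698]
force: [2.8, 0.0, 2.1]
gripper_width: 15.8
```

>>> move_arm(commands=[[[0,0,0.4,0,0],[0,0,0.8,0,0],[0,0,0.8,0,0]]])

```text
time: 16.25
tcp_pos: [527.1, 72.2, 138.8]
ee_rot: [0.11, -0.11, 0.699, -0.698]
force: [3.4, 0.2, 2.9]
gripper_width: 15.1
```

>>> move_arm(commands=[[[0,0,0.4,0,0],[0,0,0.8,0,0],[0,0,0.8,0,0]]])

```text
time: 16.5
tcp_pos: [527.2, 72.2, 138.7]
ee_rot: [0.11, -0.109, 0.699, -0.698]
force: [1.9, 0.5, 7.1]
gripper_width: 14.9
```

Run:
```python
from h import *
info()
```

```text
t 16.5 tcp [527.2  72.2 138.7] yawx -162.17 down [ 0.001  0.    -1.   ] q [ 0.51 -0.13 -0.25  0.   -1.45 -0.2 ] F [1.9 0.5 7.1] M [ 0.31 -0.48  0.02] w 14.9
```

>>> move_arm(commands=[[[0,0,0.4,0,0],[0,0,0.4,0,0],[0,0,0.4,0,0]]])

```text
time: 16.75
tcp_pos: [527.2, 72.1, 138.7]
ee_rot: [0.11, -0.109, 0.699, -0.699]
force: [0.5, 0.7, 7.7]
gripper_width: 15.6
```

>>> move_arm(commands=[[[0,0,-0.5,0,-0.03],[0,0,-1.0,0,-0.05],[0,0,-1.5,0,-0.05],[0,0,-1.5,0,-0.05]]])

```text
time: 17.08
tcp_pos: [527.1, 72.2, 138.8]
ee_rot: [0.127, -0.127, 0.696, -0.696]
force: [3.2, 1.3, 3.5]
gripper_width: 15.6
```

Run:
```python
from h import *
info()
```

```text
t 17.08 tcp [527.1  72.2 138.8] yawx -159.35 down [-0.  0. -1.] q [ 0.51 -0.13 -0.25 -0.   -1.45 -0.15] F [3.2 1.3 3.5] M [ 0.36 -1.4   0.02] w 15.6
```

>>> move_arm(commands=[[[0,-0.4,0,0,0],[0,-0.7,0,0,0],[0,-0.7,0,0,0]]])

```text
time: 17.33
tcp_pos: [527.3, 72.2, 138.8]
ee_rot: [-0.126, 0.127, -0.696, 0.696]
force: [0.1, 0.3, 3.1]
gripper_width: 15.2
```

Run:
```python
from h import *
info();shot("top");info()
```

```text
t 17.33 tcp [527.3  72.2 138.8] yawx -159.33 down [-0.001 -0.    -1.   ] q [ 0.51 -0.13 -0.25 -0.   -1.45 -0.15] F [0.1 0.3 3.1] M [ 0.17 -0.26  0.02] w 15.2
t 17.38 tcp [527.3  72.2 138.8] yawx -159.33 down [-0.001 -0.    -1.   ] q [ 0.51 -0.13 -0.25 -0.   -1.45 -0.15] F [-0.5  0.2  2.5] M [ 0.09 -0.21  0.05] w 15.5
```

Lateral force is gone; withdraw straight up.

>>> move_arm(commands=[[[0,0,-1.5,0,0],[0,0,-3,0,0],[0,0,-5,0,0],[0,0,-8,0,0],[0,0,-11,0,0],[0,0,-14,0,0],[0,0,-14,0,0]]])

```text
time: 17.97
tcp_pos: [527.9, 72.3, 153.9]
ee_rot: [0.127, -0.127, 0.696, -0.696]
force: [0.1, -0.1, -1.9]
gripper_width: 15.0
```

>>> move_arm(commands=[[[0,0,-30,0,-0.12],[0,0,-60,-20,-0.24],[0,0,-60,-50,-0.36],[0,0,-60,-70,-0.36],[0,0,-60,-70,-0.36],[0,0,-60,-70,-0.36]]])

```text
time: 18.47
tcp_pos: [502.6, 138.6, 213.1]
ee_rot: [0.25, -0.25, 0.662, -0.661]
force: [-0.3, 0.4, -1.4]
gripper_width: 15.7
```

Run:
```python
from h import *
w=shot("wrist");s,M=info();print(proj(w,(527.4,72.6,92)));save(w["frame"],"l.png",1.5)
for z in(88,92): print(slotfit(w,z,(527.4,72.6)))
togo((455,67,204),270)
```

```text
t 18.52 tcp [502.9 137.9 213. ] yawx -138.65 down [-0. -0. -1.] q [ 0.65 -0.17 -0.15 -0.   -1.59  0.07] F [ 1.1  0.2 -1.3] M [-0.   -0.03  0.02] w 15.3
[285.75707985 115.72483149]
{'c': array([526.9 ,  72.15]), 'ang': 110.5, 'len': 26.6, 'head': array([526.8,  72.1]), 'dia': array([33. , 34.3])}
{'c': array([527.2 ,  72.38]), 'ang': 110.5, 'len': 26.2, 'head': array([527.1,  72.3]), 'dia': array([32.5, 33.8])}
t 18.52 tcp [502.9 137.9 213. ] yawx -138.65 down [-0. -0. -1.] q [ 0.65 -0.17 -0.15 -0.   -1.59  0.07] F [ 1.1  0.2 -1.3] M [-0.   -0.03  0.02] w 15.3
shift [82.8  9.1 21.6]
turn(cw+) rad -0.849
```

View pics/l.png

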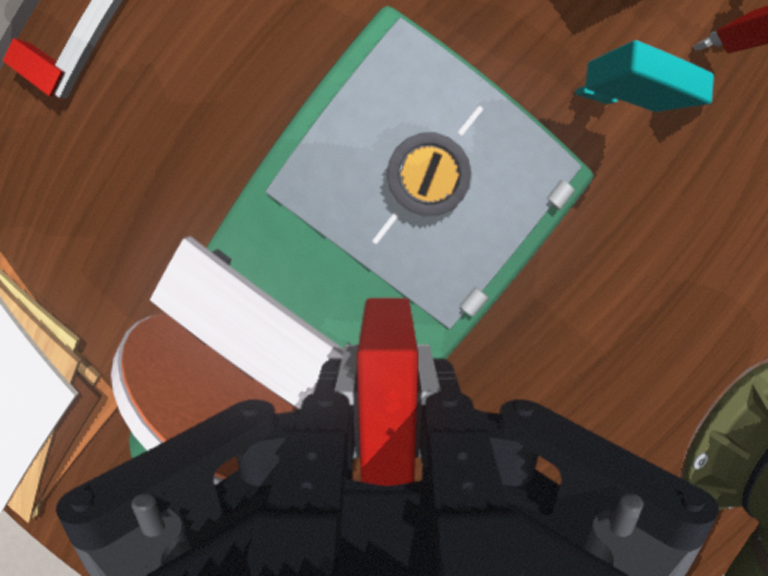

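Run:
```python
from h import *
togo((523.5,-259.9,207),163.86)
```

```text
t 18.52 tcp [502.9 137.9 213. ] yawx -138.65 down [-0. -0. -1.] q [ 0.65 -0.17 -0.15 -0.   -1.59  0.07] F [ 1.1  0.2 -1.3] M [-0.   -0.03  0.02] w 15.3
shift [247.4   6.1 312.3]
turn(cw+) rad 1.003
```

>>> move_arm(commands=[[[0,25,0,31,0.12],[0,50,0,62,0.24],[0,75,0,94,0.36],[0,100,0,125,0.48],[0,124,0,156,0.6],[0,149,0,187,0.72],[0,173,0,218,0.84],[0,198,0,250,0.96]]])

```text
time: 19.18
tcp_pos: [518.7, -183.5, 213.1]
ee_rot: [0.087, -0.087, -0.702, 0.702]
force: [1.2, 1.0, -0.7]
gripper_width: 15.4
```

Run:
```python
from h import *
shot("top");shot("top");togo((523.5,-259.9,150),163.86)
```

```text
t 19.28 tcp [ 518.2 -186.5  212.3] yawx 165.65 down [-0.002 -0.001 -1.   ] q [ 0.02 -0.09 -0.08  0.   -1.59 -0.27] F [-0.6  0.2 -1.6] M [ 0.04 -0.04 -0.02] w 15.4
shift [-23.5  62.4  69.7]
turn(cw+) rad 0.031
```

>>> move_arm(commands=[[[0,-12,0,35,0.031],[0,-23.5,0,69.5,0.031],[0,-23.5,20,69.5,0.031],[0,-23.5,50,69.5,0.031],[0,-23.5,80,69.5,0.031],[0,-23.5,93,69.5,0.031],[0,-23.5,93,69.5,0.031],[0,-23.5,93,69.5,0.031]]])

```text
time: 19.95
tcp_pos: [525.6, -254.2, 120.6]
ee_rot: [0.095, -0.095, -0.7, 0.701]
force: [0.6, 0.4, -0.0]
gripper_width: 15.3
```

Run:
```python
from h import *
w=shot("wrist");shot("top");s,M=info();print(handle(w,s));togo((523.5,-259.9,66),163.86)
# hole seen?
for d in spotter.landmark_of(w,"key_hole")[:2]: print(d["uv"],d["confidence"],atz(w,d["uv"],55))
# dark-hole mask and stand corners reference
save(w["frame"][100:320,150:370],"m.png",2.6)
```

```text
t 20.05 tcp [ 526.8 -254.2  122.7] yawx 164.55 down [ 0.003 -0.002 -1.   ] q [-0.11  0.01 -0.14  0.   -1.41 -0.16] F [ 0.3 -0.3 -0.3] M [ 0.02 -0.04 -0.02] w 14.9
(array([ 524.63636093, -254.74886892,  164.9641544 ]), np.float64(0.11072984915435014))
t 20.05 tcp [ 526.8 -254.2  122.7] yawx 164.55 down [ 0.003 -0.002 -1.   ] q [-0.11  0.01 -0.14  0.   -1.41 -0.16] F [ 0.3 -0.3 -0.3] M [ 0.02 -0.04 -0.02] w 14.9
shift [ 1.9 56.7  6.3]
turn(cw+) rad 0.012
[258.0, 198.1] 0.62 [ 522.85669655 -261.16930864   55.        ]
```

View pics/m.png

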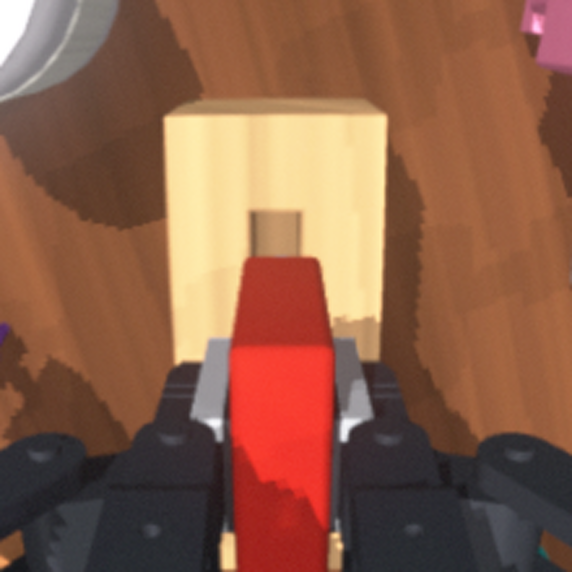

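>>> move_arm(commands=[[[0,1.9,4,6.3,0.012],[0,1.9,8,6.3,0.012],[0,1.9,8,6.3,0.012],[0,1.9,8,6.3,0.012],[0,1.9,8,6.3,0.012]]])

```text
time: 20.52
tcp_pos: [522.2, -259.4, 112.1]
ee_rot: [0.099, -0.099, -0.7, 0.7]
force: [-0.6, -0.1, -0.4]
gripper_width: 15.3
```

Run:
```python
from h import *
w=shot("wrist");shot("top");s,M=info();print(handle(w,s));togo((523.5,-259.9,66),163.86)
for d in spotter.landmark_of(w,"key_hole")[:1]: print(d["uv"],d["confidence"],atz(w,d["uv"],55))
```

```text
t 20.62 tcp [ 522.3 -259.3  112.2] yawx 163.85 down [ 0. -0. -1.] q [-0.12  0.01 -0.16  0.   -1.4  -0.16] F [ 0.4  0.1 -2.2] M [-0.02 -0.07  0.07] w 15.4
(array([ 521.45607499, -259.3757584 ,  163.91658706]), np.float64(0.08188762828862506))
t 20.62 tcp [ 522.3 -259.3  112.2] yawx 163.85 down [ 0. -0. -1.] q [-0.12  0.01 -0.16  0.   -1.4  -0.16] F [ 0.4  0.1 -2.2] M [-0.02 -0.07  0.07] w 15.4
shift [-1.3 46.2  0.2]
turn(cw+) rad -0.0
[255.0, 208.3] 0.63 [ 522.87389433 -262.0346612    55.        ]
```

>>> move_arm(commands=[[[0,-1.3,0,0.2,0],[0,-1.3,0,0.2,0],[0,-1.3,3,0.2,0],[0,-1.3,6,0.2,0],[0,-1.3,9,0.2,0],[0,-1.3,12,0.2,0],[0,-1.3,12,0.2,0]]])

```text
time: 21.25
tcp_pos: [522.9, -259.7, 98.9]
ee_rot: [-0.1, 0.099, 0.7, -0.7]
force: [-0.7, -0.7, -1.3]
gripper_width: 15.2
```

>>> move_arm(commands=[[[0,0,6,0,0],[0,0,12,0,0],[0,0,18,0,0],[0,0,24,0,0],[0,0,28,0,0],[0,0,30,0,0],[0,0,30,0,0]]])

```text
time: 21.83
tcp_pos: [523.2, -259.8, 69.4]
ee_rot: [-0.1, 0.099, 0.7, -0.7]
force: [0.1, -0.2, -1.8]
gripper_width: 15.2
```

>>> move_arm(commands=[[[0,0,1,0,0],[0,0,2,0,0],[0,0,2,0,0]]])

```text
time: 22.08
tcp_pos: [523.3, -259.8, 68.0]
ee_rot: [-0.099, 0.099, 0.7, -0.7]
force: [-0.4, -0.0, -1.2]
gripper_width: 15.0
```

>>> move_arm(commands=[[[0,0,0.5,0,0],[0,0,1,0,0],[0,0,1.5,0,0],[0,0,1.5,0,0]]])

```text
time: 22.42
tcp_pos: [523.4, -259.9, 66.5]
ee_rot: [-0.099, 0.099, 0.7, -0.7]
force: [-0.2, 0.2, -0.2]
gripper_width: 15.0
```

>>> move_arm(commands=[[[0,0,0.5,0,0],[0,0,1,0,0],[0,0,1,0,0]]])

```text
time: 22.67
tcp_pos: [523.5, -259.9, 65.9]
ee_rot: [0.099, -0.099, -0.7, 0.7]
force: [-1.2, -0.4, 1.4]
gripper_width: 15.1
```

>>> move_arm(commands=[[[0.1,0,0.3,0,0],[0.25,0,0.3,0,0],[0.4,0,0.3,0,0],[0.6,0,0.3,0,0],[0.6,0,0.3,0,0],[0.6,0,0.3,0,0]]])

```text
time: 23.17
tcp_pos: [523.4, -259.9, 65.2]
ee_rot: [-0.099, 0.099, 0.7, -0.7]
force: [-0.1, -0.4, -0.1]
gripper_width: 51.4
```

>>> move_arm(commands=[[[0.6,0,-10,0,0],[0.6,0,-30,0,0],[0.6,0,-60,0,0],[0.6,0,-95,0,0],[0.6,0,-130,0,0],[0.6,0,-140,30,0],[0.6,0,-140,60,0],[0.6,0,-140,60,0]]])

```text
time: 23.83
tcp_pos: [505.9, -320.9, 207.6]
ee_rot: [0.099, -0.101, -0.699, 0.7]
force: [0.4, 0.5, -0.7]
gripper_width: 51.5
```

Run:
```python
from h import *
shot("top");w=shot("wrist");sc=shot("scene");t=shot("top");info()
uv=proj(w,(524,-260.5,95))
for zb in(53,55,58): print(zb,fitkey([(w,uv)],[524,-260,164],zb))
for z in(88,92): print(z,proj(sc,(527.4,72.6,z)))
r=[stud(p,u,92)["uv"] for p,u in((t,(176,212)),(sc,(282,138)))];print(r,tri([ray(t,r[0]),ray(sc,r[1])]))
a=cv2.resize(w["frame"][100:350,130:380],(450,450),interpolation=2);b=cv2.resize(sc["frame"][100:300,110:320],(350,333),interpolation=2)
c=np.zeros((450,350,3),np.uint8);c[:333]=b;save(np.hstack([a,c]),"n.png")
```

```text
t 24.03 tcp [ 506.7 -317.2  205.3] yawx 163.84 down [-0.  0. -1.] q [-0.22  0.03  0.03 -0.   -1.57 -0.06] F [-1.   0.4  0.1] M [ 0.03 -0.01  0.05] w 51.0
53 (array([ 523.18000331, -258.01293333,  165.01002437]), np.float64(0.10025397477868958))
55 (array([ 523.22181055, -258.82548972,  164.35861047]), np.float64(0.1113431061232184))
58 (array([ 522.5135465 , -259.76948111,  165.1755056 ]), np.float64(0.13301551824136026))
88 [282.0376702  139.04709924]
92 [282.10687725 137.70366468]
[array([176.51, 212.96]), array([282.31, 136.89])] (array([528.33242924,  72.59891396,  94.88865052]), [0.4, 0.4])
```

Run:
```python
from h import *
print(ctrl.sign_off())
```

```text
the job is handed in; nothing more can be done
None
```

The stud is locked and the key is back in its stand. I handed the job in at about 24 s of the 72 s allowed; the hand-in gives no verdict.

- **Key chosen:** I took the smaller red-handled key, the one standing in the wooden stand. The larger red one and the pink, purple and turquoise look-alikes were left alone.
- **Stud:** With the blade in the slot I pressed with 8–11 N. The stud stopped on its track about 2.7 mm in. It turned clockwise and dropped at about 1.3 rad, stopping solid about 8 mm below first contact, at 9 N. I eased off the torque and side force before withdrawing. A wrist picture afterwards showed the head down inside the collar, with the slot turned about 1.3 rad from where it started.
- **Key back:** It seated at the same height as when I first gripped it (tool point at 65.9 mm), with light contact. A fit of the wrist image after release puts it within about 2 mm of its original place. The gripper is open and clear of everything.

**Weaker checks:**
- Triangulating the final head height gave about 95 mm, against 93.8 mm expected from the travel. That agrees only to camera accuracy, so "flush" rests mainly on the 8 mm travel and the firm stop.
- The viewer refused my last picture because the 12-picture limit was reached. The key's final position was therefore checked by numbers only. I did not re-check the bystanders, but no unexpected contact force appeared at any point.

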